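# Find the clear centrifuge sleeve on the gauge pin

### The arm

A 6-joint arm with a two-finger parallel gripper is mounted at the origin on the work surface. World frame = base frame: x ahead of the robot, y to its left, z up, the work surface at z = 0. Lengths are in m, angles in degrees, forces in N, time in s.
With the tool pointing down it reaches from about 0.375 to 0.925 m from the base axis. Payload 5.7 kg.
Tool frame: the origin (TCP) lies on the mounting face of the last link; the fingertips stand 173 mm ahead of it and the grasp point (between the pads) lies 155 mm ahead of it; z points along the fingers, y is the line along which they close (so a half turn about z gives the same grasp; the last joint's range is limited). The gripper opens to 85 mm and grips with 20 to 120 N. Pads are 22 mm wide; open, the fingers measure 114 mm over their backs; the gripper's body (76 mm by 85 mm) begins 54 mm behind the grasp point. The pads swing forward as they close: fully open they stand 13 mm farther back than shut.
Start: joints at [65.999, 20.558, 86.54, -0, 72.909, -6.595], TCP at [0.179, 0.573, 0.405] pointing down, gripper open.
Joint ranges: [-170.27, 170.27], [-57.76, 135], [12.27, 136.19], [-55.21, 235.2], [11.17, 155.16], [-170.74, 170.74]. Speed limits (degrees/s): [136.94, 136.94, 180, 180, 180, 180].

### API

Orientations are given as [roll, pitch, yaw] about the fixed x, y, z axes, in that order (R = Rz(yaw) Ry(pitch) Rx(roll)).
In Python, from rig import arm gives the robot as it stands. The module is installed in compiled form; this text tells all that it offers.
- The arm moves only by the tool carry_out, never from a script. Its argument "moves" is a list of rows, each a list of 4 numbers: the shift along the tool's x, y, z in units of 20 cm (1.0 is 20 cm), then the turn about the tool's z in units of 6 degrees (1.0 is 6 degrees). In form: [[x, y, z, roll], ...]. A call has 1 to 12 rows; each row shifts and turns the commanded pose from where the row before left it, along the tool's axes as they then stand; what a row does not reach is not made up. A row lasts 1/8 s, in which the tool goes at most 62.5 mm and 10.7 degrees, less where a joint would pass 70% of its speed; a pose out of reach is approached as far as the arm can. A call with a number of a shift or a turn outside -1 to 1 is refused whole. A call with a gripper value outside its range is refused whole. "hand" is the finger opening in mm, from 0 to 85.4, set as the call begins (left out, the last holds). The fingers move at their own pace and stop on an object; "grip_force" is the grip in N (left out, the last holds). Time passes only in rows, so rows that do not move let the fingers close. It gives the time, the measured TCP pose, the force, the opening and the grip force at its end, in the units of the state.
- arm.state(): the state, without advancing time (a new reading comes with each control period).
- arm.snapshot(name): name is "scene" or "top"; returns a dict with "pixels" (420x560x3 uint8, red, green, blue), "depth" (420x560 float32, m along the optical axis (not along the pixel's ray), 0 where there is no reading), "fx", "fy", "cx", "cy" (pixels), "R" (3x3) and "t" (3): a world point X has camera coordinates R X + t. Camera axes: x right, y down, z forward; pixel columns grow to the right and rows downward; lengths in m; the calibration is good to about 2 mm. A picture is of the moment at which its call begins.
- arm.hand_in(): hands the job in; it is judged then, once.
The state is a dict: "time": time; "qpos": joint angles; "joint_vel": joint speeds; "joint_efforts": joint torques, N m; "tcp_pos": TCP position; "orientation": TCP orientation; "force": force on the tool from outside, world axes, zero at the start; "ft_torque": the same for the moment, N m; "grip_width": opening from 0.0 (shut) to 1.0 (fully open); "grip_force": force on a finger pad.
Only numpy, scipy, OpenCV 4.12 (cv2) and the standard library are available. Lean on these libraries where they do the work, as an engineer would, in place of code of your own. Each camera call takes 0.05 s, during which the arm holds its last target. There are 200 camera calls.

### The job

Of the three centrifuge adapter sleeves only one is clear inside; the other two have a thick spacer stuck out of sight. Slide them mouth down onto the gauge pin and press each firmly down against its stiff collar: the clear one takes the collar all the way down to the flange, a blocked one stops short. Leave the clear sleeve fully home on the gauge, stand the two blocked ones upright in the steel tray, and leave the other things on the bench where they are.

Things in the scene. Friction and masses are not known exactly. Their poses are not given: they have to be found in the camera images.
- sleeve_a: adapter sleeve, a plain white plastic cylinder 40 mm across and 72 mm tall, closed on top, open below (bore 24 mm across), standing mouth down on the bench. Origin: centre of its lower (open) end; z up its axis. All three look alike; which one is clear inside changes from run to run and cannot be seen from outside. A blocked one stops 8 mm or 11 mm short of home.
- sleeve_b: adapter sleeve, a plain white plastic cylinder 40 mm across and 72 mm tall, closed on top, open below (bore 24 mm across), standing mouth down on the bench. Origin: centre of its lower (open) end; z up its axis. All three look alike; which one is clear inside changes from run to run and cannot be seen from outside. A blocked one stops 8 mm or 11 mm short of home.
- sleeve_c: adapter sleeve, a plain white plastic cylinder 40 mm across and 72 mm tall, closed on top, open below (bore 24 mm across), standing mouth down on the bench. Origin: centre of its lower (open) end; z up its axis. All three look alike; which one is clear inside changes from run to run and cannot be seen from outside. A blocked one stops 8 mm or 11 mm short of home.
- gauge: fit gauge fixed to the bench: steel flange 90 mm across and 15 mm thick with an upright pin 21 mm across. Origin: centre of the flange's underside, on the bench; z up the pin. The pin rises to 78 mm above the bench, its last 10 mm coned down to 12 mm across. A sleeve fully home has its origin 23 mm above the gauge's origin.
- pin_tip (a point): centre of the top of the gauge pin, 78 mm above the bench
- collar (a joint): brass collar, 38 mm across and 8 mm thick, on the gauge pin: height (m) of its underside above the flange; 0 is fully down. It starts 18 to 28 mm up, slides stiffly (about 6 N), carries a sleeve's weight and stays where it is pushed.
- tray: low steel tray fixed to the bench, 140 mm (its x) by 230 mm (its y), walls 24 mm high and 4 mm thick, floor about 4 mm thick. Origin: centre of its underside.
- bottle: bystander: white plastic bottle 60 mm across, 150 mm tall; origin at the centre of its underside
- tip_box: bystander: blue box of pipette tips with a clear lid, 80 x 120 x 65 mm; origin at the centre of its underside
- beaker: bystander: yellow plastic beaker 72 mm across the rim, 85 mm tall; origin at the centre of its underside
- vortex: bystander: white vortex mixer fixed to the bench, 150 x 130 mm, 102 mm tall; origin at the centre of its underside
Mind the look-alikes: they are no part of the job. What is shaped like the sleeve_c but orange or yellow is not meant.

How it is judged:
By the outcome, as a careful person would: the job done as asked, in the order asked, and still so for the second after the job is handed in, with the robot touching nothing.
It also fails if it takes over 72 s, if anything falls off the work surface, if the arm or the gripper's body presses on something with over 40 N, if the wrist force passes 120 N, or if a joint passes its speed limit or range.

## Working session

There is one attempt and no reset: what is moved stays moved. The work goes in short steps, Python scripts to look and compute and a tool call to move; the robot and the scene stay as the last step left them, time stands still between calls to the robot, and variables do not carry over. Pictures are saved under pics/ and viewed, at most 10 in all, crops included, and the job is handed in when it is done.

Besides the shell and the picture viewer there is one more tool, called after "Emit:" as name(argument=value, ...) on one line, values as JSON. carry_out: Moves the arm, as the interface text tells. Its arguments: {"type":"object","properties":{"moves":{"type":"array","items":{"type":"array","items":{"type":"number","minimum":-1,"maximum":1}}},"hand":{"type":"number"},"grip_force":{"type":"number"}},"required":["moves"]}

```bash
mkdir -p pics; cat > h.py <<'E'
import numpy as np, cv2
from rig import arm
def snap(n):
    s=arm.snapshot(n); d=s["depth"]; v,u=np.mgrid[:420,:560]
    c=np.stack([(u-s["cx"])/s["fx"]*d,(v-s["cy"])/s["fy"]*d,d],-1)
    s["W"]=(c-s["t"])@s["R"]; return s
def save(s,f): cv2.imwrite("pics/"+f,s["pixels"][:,:,::-1])
E
python3 - <<'E'
from h import *
for n in("top","scene"):
    s=snap(n); save(s,n+"0.png"); np.savez(n+"0.npz",W=s["W"],d=s["depth"],p=s["pixels"]); print(n,s["fx"],s["R"].round(3).tolist(),s["t"])
print(arm.state())
E
```

```text
top 428.11398457874776 [[0.001, -1.0, 0.013], [-0.997, -0.002, -0.076], [0.076, -0.013, -0.997]] [0.01992459 0.58299337 0.98233338]
scene 447.8715733401442 [[0.883, 0.469, -0.003], [0.291, -0.552, -0.781], [-0.368, 0.689, -0.624]] [-0.52030498 -0.10227679  1.28282523]
{'time': 0.1, 'qpos': array([ 6.60010597e+01,  2.05942179e+01,  8.65956039e+01,  1.67928768e-03,
        7.29103714e+01, -6.59467616e+00]), 'joint_vel': array([-0.01712767, -0.12120055, -0.17531649, -0.03982385, -0.02394962,
       -0.02934396]), 'joint_efforts': array([-1.75958753e-04, -5.28649378e+01, -2.79350227e+01, -7.58576698e-05,
        5.15244014e-03, -3.44785849e-05]), 'tcp_pos': array([0.17932439, 0.57220708, 0.40391443]), 'orientation': array([-1.79900654e+02, -1.31003156e-02,  1.62595230e+02]), 'force': array([ 0.13699008, -0.12050142,  0.37297735]), 'ft_torque': array([ 0.02085997, -0.02107804, -0.0032813 ]), 'grip_force': 0.0, 'grip_width': 1.0022841719600561}
```

View pics/top0.png

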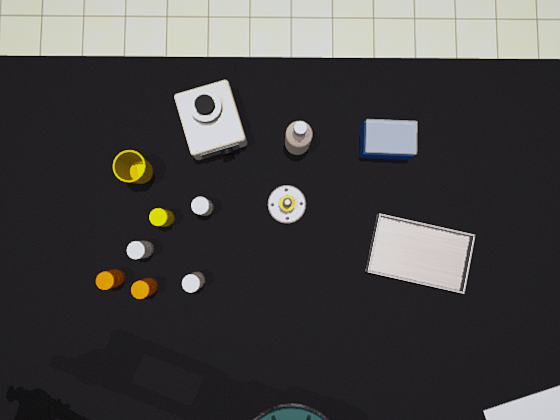

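View pics/scene0.png

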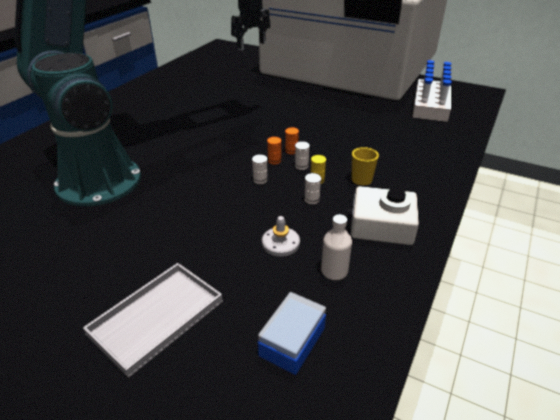

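The top view shows white sleeves at (202,206), (136,250) and (191,283), the gauge at (286,204) and the tray at (420,254). Orange and yellow look-alikes stand among the sleeves. The scene view agrees.

```bash
python3 - <<'E'
from h import *
z=np.load("top0.npz"); W=z["W"]; p=z["p"].astype(int)
def top(u,v,r,lo,hi):
    m=np.zeros((420,560),bool); m[v-r:v+r+1,u-r:u+r+1]=1
    m&=(W[...,2]>lo)&(W[...,2]<hi)&(z["d"]>0)
    q=W[m]; c,rad=cv2.minEnclosingCircle((q[:,:2]*1000).astype(np.float32))
    return np.round(q.mean(0),4),np.round(c,1),round(rad,1),m.sum(),np.round(np.median(q[:,2]),4)
for n,u,v in[("A?",202,206),("B?",136,250),("C?",191,283),("yel",159,217),("or1",105,281),("or2",140,289)]: print(n,*top(u,v,15,.066,.085))
print("flange",*top(286,204,24,.009,.02)); print("pin",*top(287,203,10,.066,.09)); print("collar",*top(287,203,14,.025,.055))
m=(W[...,2]>.015)&(W[...,2]<.03); m[:,:355]=0;m[:205]=0;m[300:]=0;m[:,485:]=0
print("tray",cv2.minAreaRect((W[m][:,:2]*1000).astype(np.float32)),m.sum())
for n,u,v in[("bottle",299,137),("beaker",130,167),("vortex",210,120)]: print(n,*top(u,v,28 if n!="vortex" else 48,.05,.2))
E
```

```text
A? [0.5734 0.2044 0.0719] [573.6 204.7] 19.8 252 0.0719
B? [0.4746 0.3441 0.0717] [474.8 345.1] 20.5 262 0.0719
C? [0.4023 0.2219 0.0719] [402.3 222. ] 20.0 262 0.0719
yel [0.5475 0.2965 0.0719] [547.4 296.9] 19.9 254 0.072
or1 [0.4085 0.409  0.0717] [408.8 409.9] 20.2 271 0.0718
or2 [0.3889 0.3322 0.0718] [388.7 332.4] 20.1 269 0.0719
flange [0.5803 0.011  0.0148] [580.9  10.7] 44.9 897 0.0149
pin [0.5805 0.0106 0.0744] [580.8  10.6] 10.0 64 0.0749
collar [0.5797 0.0107 0.0442] [581.   10.5] 18.9 144 0.0442
tray ((465.67926025390625, -303.4034423828125), (231.74644470214844, 140.05140686035156), 77.46697998046875) 710
bottle [ 0.7218 -0.0129  0.1102] [729.8 -14.4] 29.9 643 0.1051
beaker [0.6609 0.3643 0.0735] [658.8 360.8] 36.8 490 0.0763
vortex [0.7687 0.1847 0.0743] [774.4 186.9] 95.2 3797 0.07
```

Emit:
carry_out(moves=[[0, 0, 0.167, -0.967], [0, 0, 0.167, -0.967], [0, 0, 0.167, -0.967], [-0.211, -0.1626, 0, 0], [-0.211, -0.1626, 0, 0], [-0.211, -0.1626, 0, 0], [-0.211, -0.1626, 0, 0], [-0.211, -0.1626, 0, 0], [-0.211, -0.1626, 0, 0], [-0.211, -0.1626, 0, 0], [0, 0, 0, 0]], hand=60, grip_force=60)

```text
time: 1.48
tcp_pos: [0.4778, 0.3427, 0.3043]
orientation: [-180.0, 0.1, 179.8]
force: [-0.6, -0.1, 0.5]
grip_width: 0.704
grip_force: 0.0
```

Emit:
carry_out(moves=[[0.015, 0.008, 0.25, 0], [0, 0, 0.2, 0], [0, 0, 0.047, 0], [0, 0, 0, 0]])

```text
time: 1.98
tcp_pos: [0.4714, 0.3469, 0.205]
orientation: [-180.0, -0.1, -180.0]
force: [0.3, 0.2, 0.0]
grip_width: 0.702
grip_force: 0.0
```

Emit:
carry_out(moves=[[0, 0, 0, 0], [0, 0, 0, 0], [0, 0, 0, 0], [0, 0, 0, 0]], hand=30, grip_force=60)

```text
time: 2.48
tcp_pos: [0.4726, 0.347, 0.2069]
orientation: [179.9, 0.2, 180.0]
force: [-1.0, 0.9, 7.1]
grip_width: 0.452
grip_force: 60.8
```

Emit:
carry_out(moves=[[0, 0, -0.2, 0], [0, 0, -0.3, 0], [-0.0758, -0.2403, 0, 0], [-0.0758, -0.2403, 0, 0], [-0.0758, -0.2403, 0, 0], [-0.0758, -0.2403, 0, 0], [-0.0758, -0.2403, 0, 0], [-0.0758, -0.2403, 0, 0], [-0.0758, -0.2403, 0, 0], [0, 0, 0, 0], [0, 0, 0, 0], [0, 0, 0, 0]])

```text
time: 3.98
tcp_pos: [0.5774, 0.0112, 0.3052]
orientation: [180.0, -0.0, -179.9]
force: [0.5, 0.5, -1.7]
grip_width: 0.456
grip_force: 60.8
```

```bash
python3 - <<'E'
from h import *
s=snap("scene"); im=s["pixels"][130:280,210:360]
cv2.imwrite("pics/s1.png",cv2.resize(im,(600,600),interpolation=cv2.INTER_CUBIC)[:,:,::-1])
t=arm.state();print(t["tcp_pos"],t["force"],t["grip_width"])
W=s["W"];m=(W[...,2]>.08)&(W[...,2]<.14)&(abs(W[...,0]-.58)<.06)&(abs(W[...,1]-.01)<.06)&(s["pixels"].min(-1)>110)
q=W[m];print(m.sum(),q.min(0),q.max(0),q.mean(0))
s=snap("top");W=s["W"];m=(W[...,2]>.08)&(W[...,2]<.18)&(abs(W[...,0]-.58)<.06)&(abs(W[...,1]-.01)<.06)&(s["pixels"].min(-1)>110);print("top",m.sum(),W[m].mean(0) if m.any() else 0)
E
```

```text
[0.57751262 0.0112861  0.30516949] [ 0.33446831  0.6814076  -1.99822085] 0.4541330098786706
9 [ 0.59089108 -0.00581617  0.13500408] [0.6024984  0.00726    0.13936508] [5.97581272e-01 4.34901718e-04 1.37434032e-01]
top 0 0
```

View pics/s1.png

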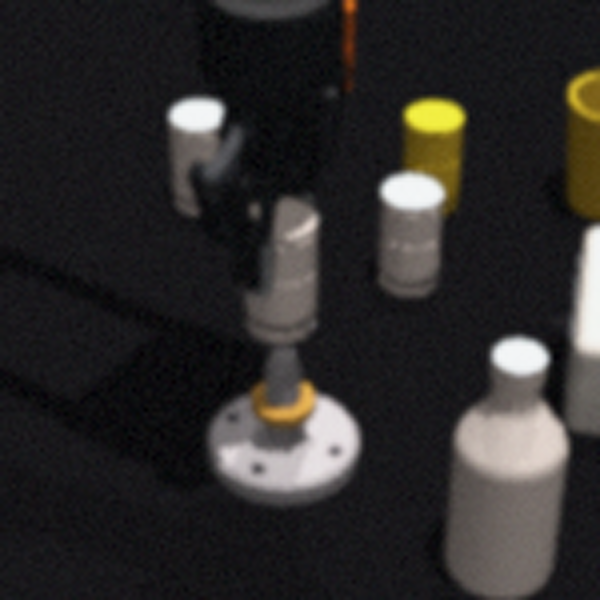

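The crop shows the sleeve at (282,280), directly above the pin at (284,350). Next I lower it in steps, checking the force.

Emit:
carry_out(moves=[[-0.006, 0, 0.08, 0], [0, 0, 0.08, 0], [0, 0, 0.08, 0], [0, 0, 0, 0]])

```text
time: 4.58
tcp_pos: [0.5787, 0.0101, 0.2551]
orientation: [180.0, -0.2, 180.0]
force: [-0.0, -0.1, -1.3]
grip_width: 0.455
grip_force: 60.8
```

Emit:
carry_out(moves=[[0, 0, 0.02, 0], [0, 0, 0.02, 0], [0, 0, 0.01, 0], [0, 0, 0, 0], [0, 0, 0, 0]])

```text
time: 5.2
tcp_pos: [0.5793, 0.01, 0.2474]
orientation: [-180.0, 0.0, -180.0]
force: [-0.3, -0.2, 3.1]
grip_width: 0.453
grip_force: 61.3
```

Emit:
carry_out(moves=[[0, 0, 0.015, 0], [0, 0, 0.015, 0], [0, 0, 0, 0], [0, 0, 0, 0]])

```text
time: 5.7
tcp_pos: [0.5793, 0.01, 0.2408]
orientation: [-180.0, -0.0, 180.0]
force: [0.7, -0.4, -0.7]
grip_width: 0.453
grip_force: 61.1
```

Emit:
carry_out(moves=[[0, 0, 0.01, 0], [0, 0, 0.01, 0], [0, 0, 0, 0], [0, 0, 0, 0]])

```text
time: 6.2
tcp_pos: [0.5793, 0.0101, 0.2379]
orientation: [-180.0, 0.0, -180.0]
force: [-2.3, -0.1, 10.6]
grip_width: 0.451
grip_force: 62.1
```

Emit:
carry_out(moves=[[0, 0, 0.01, 0], [0, 0, 0.01, 0], [0, 0, 0, 0], [0, 0, 0, 0]])

```text
time: 6.7
tcp_pos: [0.5792, 0.0101, 0.2375]
orientation: [-180.0, 0.1, -180.0]
force: [-11.1, -0.4, 43.1]
grip_width: 0.448
grip_force: 65.0
```

Blocked: 43 N at a stop about 8 mm short of home. This one goes to the tray.

Emit:
carry_out(moves=[[0, 0, -0.12, 0], [0, 0, -0.25, 0], [0.0788, -0.2263, 0, 0], [0.0788, -0.2263, 0, 0], [0.0788, -0.2263, 0, 0], [0.0788, -0.2263, 0, 0], [0.0788, -0.2263, 0, 0], [0.0788, -0.2263, 0, 0], [0.0788, -0.2263, 0, 0], [0.0788, -0.2263, 0, 0], [0, 0, 0.1, 0], [0, 0, 0, 0]])

```text
time: 8.2
tcp_pos: [0.4519, -0.3516, 0.2852]
orientation: [179.8, -0.2, 179.9]
force: [-1.6, 0.9, -1.4]
grip_width: 0.46
grip_force: 61.7
```

Emit:
carry_out(moves=[[0, 0, 0.25, 0], [0, 0, 0.08, 0], [0, 0, 0, 0], [0, 0, 0, 0]])

```text
time: 8.7
tcp_pos: [0.4538, -0.3522, 0.2224]
orientation: [-179.9, 0.1, -180.0]
force: [0.6, -0.2, -1.7]
grip_width: 0.456
grip_force: 61.6
```

Emit:
carry_out(moves=[[0, 0, 0.03, 0], [0, 0, 0.025, 0], [0, 0, 0, 0], [0, 0, 0, 0]])

```text
time: 9.2
tcp_pos: [0.4534, -0.3523, 0.2109]
orientation: [-179.9, 0.1, 180.0]
force: [-0.4, 0.3, 4.5]
grip_width: 0.455
grip_force: 62.2
```

Emit:
carry_out(moves=[[0, 0, 0, 0], [0, 0, 0, 0], [0, 0, -0.2, 0], [0, 0, -0.275, 0]], hand=60)

```text
time: 9.7
tcp_pos: [0.4525, -0.3515, 0.3045]
orientation: [179.8, -0.2, 180.0]
force: [0.4, 0.2, -0.3]
grip_width: 0.702
grip_force: 0.0
```

Emit:
carry_out(moves=[[0.0256, 0.287, 0, 0], [0.0256, 0.287, 0, 0], [0.0256, 0.287, 0, 0], [0.0256, 0.287, 0, 0], [0.0256, 0.287, 0, 0], [0.0256, 0.287, 0, 0], [0.0256, 0.287, 0, 0], [0.0256, 0.287, 0, 0], [0.0256, 0.287, 0, 0], [0.0256, 0.287, 0, 0], [0, 0, 0, 0], [0, 0, 0, 0]])

```text
time: 11.2
tcp_pos: [0.4016, 0.2218, 0.3049]
orientation: [-180.0, -0.0, -179.9]
force: [0.1, 0.3, -0.9]
grip_width: 0.707
grip_force: 0.0
```

Down onto the second sleeve (sleeve minus TCP in x ≈ 0.7 mm). I also check that the first one stands in the tray.

Emit:
carry_out(moves=[[0, 0, 0.25, 0], [0, 0, 0.2, 0], [0, 0, 0.05, 0], [0, 0, 0, 0]])

```text
time: 11.7
tcp_pos: [0.4022, 0.221, 0.2051]
orientation: [-180.0, -0.1, 179.9]
force: [0.2, 0.8, -0.1]
grip_width: 0.703
grip_force: 0.0
```

Emit:
carry_out(moves=[[0, 0, 0, 0], [0, 0, 0, 0], [0, 0, 0, 0], [0, 0, 0, 0]], hand=30)

```text
time: 12.2
tcp_pos: [0.4027, 0.222, 0.2066]
orientation: [180.0, 0.2, -180.0]
force: [-1.0, -3.1, 7.2]
grip_width: 0.45
grip_force: 60.3
```

```bash
python3 - <<'E'
from h import *
s=snap("top");W=s["W"]
m=(W[...,2]>.066)&(W[...,2]<.09)&(abs(W[...,0]-.46)<.08)&(abs(W[...,1]+.33)<.1)
print(m.sum(),W[m].mean(0),W[m].std(0))
m=(W[...,2]>.022)&(W[...,2]<.055)&(np.hypot(W[...,0]-.581,W[...,1]-.0106)<.017)&(np.hypot(W[...,0]-.581,W[...,1]-.0106)>.013)
print("collar top",np.median(W[m][:,2]))
E
```

```text
276 [ 0.4553469  -0.35015144  0.07572249] [0.01001598 0.01049796 0.00244837]
collar top 0.03047430974705856
```

Emit:
carry_out(moves=[[0, 0, -0.2, 0], [0, 0, -0.3, 0], [-0.1785, -0.2112, 0, 0], [-0.1785, -0.2112, 0, 0], [-0.1785, -0.2112, 0, 0], [-0.1785, -0.2112, 0, 0], [-0.1785, -0.2112, 0, 0], [0, 0, 0, 0], [0, 0, 0, 0], [0, 0, 0, 0]])

```text
time: 13.5
tcp_pos: [0.5793, 0.0118, 0.3052]
orientation: [180.0, -0.1, -179.9]
force: [0.1, -0.0, -1.7]
grip_width: 0.456
grip_force: 61.0
```

Emit:
carry_out(moves=[[-0.007, -0.004, 0.08, 0], [0, 0, 0.08, 0], [0, 0, 0.08, 0], [0, 0, 0, 0]])

```text
time: 14.0
tcp_pos: [0.5814, 0.0101, 0.2552]
orientation: [180.0, -0.2, -180.0]
force: [0.9, -0.5, -1.3]
grip_width: 0.455
grip_force: 61.0
```

Emit:
carry_out(moves=[[0, 0, 0.02, 0], [0, 0, 0.02, 0], [0, 0, 0.03, 0], [0, 0, 0, 0], [0, 0, 0, 0]])

```text
time: 14.62
tcp_pos: [0.5818, 0.0099, 0.2432]
orientation: [-180.0, 0.0, 180.0]
force: [0.8, 0.2, -1.4]
grip_width: 0.457
grip_force: 61.0
```

Emit:
carry_out(moves=[[0, 0, 0.015, 0], [0, 0, 0.015, 0], [0, 0, 0, 0], [0, 0, 0, 0]])

```text
time: 15.12
tcp_pos: [0.5821, 0.0099, 0.2403]
orientation: [-180.0, 0.1, -180.0]
force: [-7.9, 0.7, 27.6]
grip_width: 0.451
grip_force: 63.6
```

Emit:
carry_out(moves=[[0, 0, 0.012, 0], [0, 0, 0, 0], [0, 0, 0, 0]])

```text
time: 15.5
tcp_pos: [0.5821, 0.01, 0.2401]
orientation: [-180.0, 0.2, -180.0]
force: [-13.4, -0.6, 45.8]
grip_width: 0.454
grip_force: 65.3
```

Blocked as well: 46 N at a stop about 11 mm short. The third is therefore the clear one, but it still gets pressed.

Emit:
carry_out(moves=[[0, 0, -0.12, 0], [0, 0, -0.24, 0], [0.0875, -0.2205, 0, 0], [0.0875, -0.2205, 0, 0], [0.0875, -0.2205, 0, 0], [0.0875, -0.2205, 0, 0], [0.0875, -0.2205, 0, 0], [0.0875, -0.2205, 0, 0], [0, 0, 0.1, 0], [0, 0, 0, 0]])

```text
time: 16.75
tcp_pos: [0.4758, -0.2547, 0.2856]
orientation: [179.9, -0.2, 179.9]
force: [0.1, 0.4, -0.8]
grip_width: 0.457
grip_force: 61.5
```

Emit:
carry_out(moves=[[0, 0, 0.25, 0], [0, 0, 0.08, 0], [0, 0, 0.03, 0], [0, 0, 0.022, 0], [0, 0, 0, 0], [0, 0, 0, 0]])

```text
time: 17.5
tcp_pos: [0.4772, -0.2548, 0.2111]
orientation: [-179.9, 0.1, -180.0]
force: [-1.0, -0.2, -1.2]
grip_width: 0.452
grip_force: 61.6
```

Emit:
carry_out(moves=[[0, 0, 0.007, 0], [0, 0, 0, 0], [0, 0, 0, 0]])

```text
time: 17.88
tcp_pos: [0.4771, -0.2549, 0.2106]
orientation: [-179.9, 0.1, 180.0]
force: [-2.0, 1.9, 11.6]
grip_width: 0.451
grip_force: 62.7
```

Emit:
carry_out(moves=[[0, 0, 0, 0], [0, 0, 0, 0], [0, 0, -0.2, 0], [0, 0, -0.28, 0]], hand=60)

```text
time: 18.38
tcp_pos: [0.4762, -0.2543, 0.3044]
orientation: [179.9, -0.2, 180.0]
force: [0.3, -0.6, 0.4]
grip_width: 0.701
grip_force: 0.0
```

Emit:
carry_out(moves=[[-0.0536, 0.2552, 0, 0], [-0.0536, 0.2552, 0, 0], [-0.0536, 0.2552, 0, 0], [-0.0536, 0.2552, 0, 0], [-0.0536, 0.2552, 0, 0], [-0.0536, 0.2552, 0, 0], [-0.0536, 0.2552, 0, 0], [-0.0536, 0.2552, 0, 0], [-0.0536, 0.2552, 0, 0], [0, 0, 0, 0], [0, 0, 0, 0], [0, 0, 0, 0]])

```text
time: 19.88
tcp_pos: [0.573, 0.2035, 0.3047]
orientation: [-180.0, -0.1, 179.9]
force: [-0.0, 0.2, -0.1]
grip_width: 0.701
grip_force: 0.0
```

Emit:
carry_out(moves=[[0, 0.004, 0.25, 0], [0, 0, 0.2, 0], [0, 0, 0.05, 0], [0, 0, 0, 0]])

```text
time: 20.38
tcp_pos: [0.5734, 0.2048, 0.205]
orientation: [-180.0, -0.0, 179.9]
force: [0.0, 0.6, 0.3]
grip_width: 0.703
grip_force: 0.0
```

Emit:
carry_out(moves=[[0, 0, 0, 0], [0, 0, 0, 0], [0, 0, 0, 0], [0, 0, 0, 0]], hand=30)

```text
time: 20.88
tcp_pos: [0.5742, 0.2055, 0.2068]
orientation: [180.0, 0.2, -180.0]
force: [0.5, -1.7, 7.4]
grip_width: 0.452
grip_force: 60.2
```

```bash
python3 - <<'E'
from h import *
s=snap("top");W=s["W"]; save(s,"top2.png")
for y in(-.255,-.352):
    m=(W[...,2]>.066)&(W[...,2]<.09)&(abs(W[...,0]-.465)<.07)&(abs(W[...,1]-y)<.04)
    print(m.sum(),W[m].mean(0),np.percentile(W[m][:,2],[5,50,95]))
E
```

```text
272 [ 0.47640767 -0.25306945  0.0757382 ] [0.07150046 0.07610985 0.07896898]
277 [ 0.45540548 -0.35001658  0.07573833] [0.0709489  0.0760044  0.07890765]
```

View pics/top2.png

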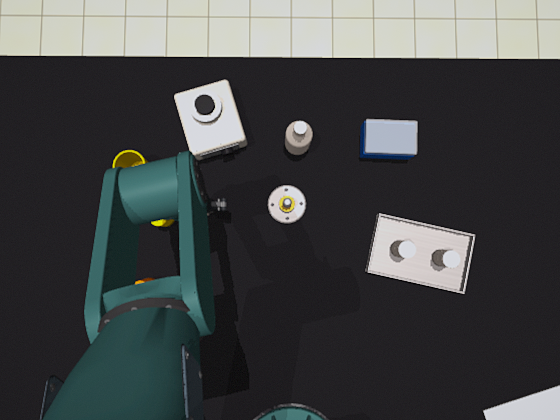

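Both blocked sleeves stand upright in the tray, at (406,250) and (450,259). Now the third one.

Emit:
carry_out(moves=[[0, 0, -0.2, 0], [0, 0, -0.3, 0], [-0.009, -0.2438, 0, 0], [-0.009, -0.2438, 0, 0], [-0.009, -0.2438, 0, 0], [-0.009, -0.2438, 0, 0], [0, 0, 0, 0], [0, 0, 0, 0], [0, 0, 0, 0]])

```text
time: 22.05
tcp_pos: [0.5803, 0.0117, 0.305]
orientation: [180.0, -0.0, -179.9]
force: [-0.1, -0.2, -1.2]
grip_width: 0.45
grip_force: 60.9
```

Emit:
carry_out(moves=[[-0.003, -0.004, 0.08, 0], [0, 0, 0.08, 0], [0, 0, 0.08, 0], [0, 0, 0, 0]])

```text
time: 22.55
tcp_pos: [0.5812, 0.01, 0.2551]
orientation: [180.0, -0.1, 180.0]
force: [1.3, 1.5, -2.6]
grip_width: 0.445
grip_force: 60.8
```

Emit:
carry_out(moves=[[0, 0, 0.02, 0], [0, 0, 0.02, 0], [0, 0, 0.02, 0], [0, 0, 0.02, 0], [0, 0, 0, 0], [0, 0, 0, 0]])

```text
time: 23.3
tcp_pos: [0.5812, 0.0097, 0.2409]
orientation: [-180.0, 0.0, 180.0]
force: [1.7, 0.8, -1.8]
grip_width: 0.453
grip_force: 61.0
```

Emit:
carry_out(moves=[[0, 0, 0.01, 0], [0, 0, 0.01, 0], [0, 0, 0.01, 0], [0, 0, 0, 0], [0, 0, 0, 0]])

```text
time: 23.92
tcp_pos: [0.5812, 0.0097, 0.2351]
orientation: [-180.0, 0.0, -180.0]
force: [0.6, 0.6, 3.4]
grip_width: 0.45
grip_force: 61.5
```

Emit:
carry_out(moves=[[0, 0, 0.01, 0], [0, 0, 0.01, 0], [0, 0, 0, 0], [0, 0, 0, 0]])

```text
time: 24.42
tcp_pos: [0.5812, 0.0097, 0.2307]
orientation: [-180.0, 0.0, -180.0]
force: [1.9, -0.5, 1.6]
grip_width: 0.451
grip_force: 61.4
```

Past 0.237 with only light force. Pressing on until home.

Emit:
carry_out(moves=[[0, 0, 0.01, 0], [0, 0, 0.01, 0], [0, 0, 0, 0], [0, 0, 0, 0]])

```text
time: 24.92
tcp_pos: [0.5813, 0.0097, 0.2294]
orientation: [-180.0, 0.1, -180.0]
force: [-4.9, 0.9, 26.1]
grip_width: 0.45
grip_force: 63.7
```

Emit:
carry_out(moves=[[0, 0, 0.01, 0], [0, 0, 0, 0], [0, 0, 0, 0]])

```text
time: 25.3
tcp_pos: [0.5814, 0.0096, 0.2292]
orientation: [-180.0, 0.1, -180.0]
force: [-9.4, -0.2, 42.0]
grip_width: 0.45
grip_force: 65.1
```

Emit:
carry_out(moves=[[0, 0, -0.018, 0], [0, 0, 0, 0]])

```text
time: 25.55
tcp_pos: [0.5812, 0.0096, 0.2295]
orientation: [-180.0, 0.1, -180.0]
force: [-3.0, 0.9, 15.8]
grip_width: 0.45
grip_force: 62.5
```

Emit:
carry_out(moves=[[0, 0, 0, 0], [0, 0, 0, 0], [0, 0, 0, 0], [0, 0, -0.2, 0], [0, 0, -0.3, 0], [0, 0, -0.1, 0], [0.15, 0.2, 0, 0], [0.15, 0.2, 0, 0], [0.1, 0.2, 0, 0], [0, 0.2, 0, 0], [0, 0, 0, 0], [0, 0, 0, 0]], hand=60)

```text
time: 27.05
tcp_pos: [0.501, 0.1695, 0.3482]
orientation: [-180.0, -0.0, -180.0]
force: [0.5, -0.2, -0.2]
grip_width: 0.705
grip_force: 0.0
```

```bash
python3 - <<'E'
from h import *
s=snap("top");W=s["W"]
for x,y in((.581,.0106),(.476,-.255),(.455,-.352)):
    m=(W[...,2]>.066)&(W[...,2]<.12)&(np.hypot(W[...,0]-x,W[...,1]-y)<.04)
    r=np.hypot(*(W[m][:,:2]-np.median(W[m][:,:2],0)).T)<.014
    print(m.sum(),W[m][r].mean(0),np.std(W[m][r][:,2]))
s=snap("scene");save(s,"s3.png");print(arm.state()["tcp_pos"])
E
```

```text
269 [0.57951942 0.0103451  0.09526117] 0.001568384908601497
273 [ 0.47542711 -0.25334672  0.07649317] 0.001408630066014539
277 [ 0.4556559  -0.35014615  0.0761256 ] 0.001758028642672557
[0.50118638 0.16887166 0.34823517]
```

View pics/s3.png

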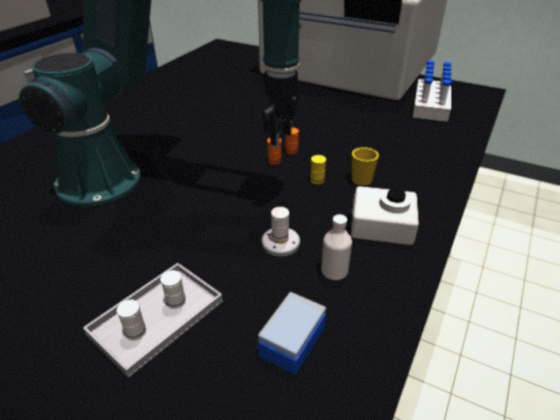

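The clear sleeve is home on the gauge at (280,225), its top at 95 mm as expected. The blocked ones stand in the tray at (131,319) and (173,288), and the bystanders are undisturbed.

```bash
python3 -c "
from rig import arm
print(arm.hand_in())"
```

```text
the job is handed in; nothing more can be done
None
```

The job is handed in at about 27 s: all three sleeves were pressed on the gauge, the clear one is fully home on it, the two blocked ones (about 8 mm and 11 mm short) stand upright in the tray, and nothing else was moved.

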